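Clamp a glass tray in the engraving jig

ROBOT

A 7-joint arm with a two-finger parallel gripper is mounted at the origin on a cart in front of the work surface, level with it; the furniture and walls round the work are solid. World frame = base frame: x ahead of the robot, y to its left, z up, the work surface at z = 0. Lengths are in m, angles in rad, forces in N, time in s.
With the tool pointing down it reaches from about 0.425 to 0.875 m from the base axis. Payload 4.7 kg.
Tool frame: the origin (TCP) lies on the centre line of the jaws, within the pads' length; the fingertips stand 14 mm ahead of it and the grasp point (between the pads) lies 5 mm behind it; z points along the fingers, y is the direction in which the jaws open and shut (so a half turn about z gives the same grasp; the last joint's range is limited). The gripper opens to 87 mm and grips with 3 to 60 N. Pads are 19 mm wide; open, the fingers measure 117 mm over their backs; the gripper's body (75 mm by 190 mm) begins 51 mm behind the grasp point.
Start: joints at [1.121, 0.321, -0.07, 1.45, 0.023, 1.371, -0.057], TCP at [0.291, -0.581, 0.237] pointing down, gripper open.
Joint ranges: [-2.86, 2.86], [-0.3, 2.09], [-1.38, 1.24], [0.06, 2.45], [-1.56, 4.7], [0.09, 2.05], [-2.69, 2.69]. Speed limits (rad/s): [2.57, 2.57, 3.14, 3.14, 3.14, 3.14, 3.14].

INTERFACE

Orientations are given as a rotation vector (axis times angle).
In Python, from bench import ctrl gives the robot as it stands. The module is installed in compiled form; this text tells all that it offers.
- The arm moves only by the tool step_arm, never from a script. Its argument "plan" is a list of rows, each a list of 3 entries, a list of its own where there are three numbers: the turn, a rotation vector about the tool's x, y, z in rad, then the shift along the tool's x, y, z in m, then the closure in counts, from 0 (fully open) to 255 (shut). In form: [[[rx, ry, rz], [x, y, z], hand], ...]. A call has exactly 10 rows; each row is the pose to reach, as a shift and turn from the pose commanded when the call began, along the tool's axes at that moment; what a row does not reach only later rows make up. A row lasts 1/8 s, in which the tool goes at most 62.5 mm and 10.7 degrees, less where a joint would pass 70% of its speed; a pose out of reach is approached as far as the arm can. A call with a gripper value outside its range is refused whole. The fingers move at their own pace and stop on an object; "squeeze" is the grip in N (left out, the last holds). Time passes only in rows, so rows that repeat a pose let the fingers close, or fill a call up. It gives the time, the measured TCP pose, the force and the opening at its end, in the units of the state.
- ctrl.get_state(): the state, without advancing time (a new reading comes with each control period).
- ctrl.get_image(name): name is "side" or "top" or "wrist"; returns the picture (384x512x3 uint8, red, green, blue); there is no depth.
- ctrl.calibration(name): a dict with "fov_y" (degrees; the focal length in pixels is half the picture's height over the tangent of half this angle, whatever the lens; pixels are square), "cx", "cy" (the principal point, pixels), "k1" (the pictures are not rectified: a ray, as slopes to the right and down, at radius r is drawn at 1 + k1 r^2 times it, then the intrinsics apply), "rvec" (rotation vector, rad) and "tvec" (3), from world to camera coordinates, as OpenCV has them. Camera axes: x right, y down, z forward; pixel columns grow to the right and rows downward; lengths in m; the calibration is good to about 2 mm. A picture is of the moment at which its call begins: read the wrist's pose just before it. calibration takes no time and is no camera call; for the wrist camera it gives the pose at the moment of the call.
- ctrl.close_job(): hands the job in, once; it reports no verdict.
Trained networks look in the newest picture that a camera, given by its name, has taken for a name from the list of things; names that differ only in an ending like _2 or _b are one class to them, and where a whole thing is asked for, a point or a joint stands for the part that bears it (a point fixed in the world has none). Each returns a list of dicts, best first, with "score" (0 to 1); they miss things now and then, are a little off and sometimes report something else, mostly with a low value. They report only what shows in the picture. A call takes as long as a camera call.
- ctrl.cut_out(camera, label): "pixels" (384x512 bool, what is visible of it) and "rect" ([left, top, width, height] in pixels, round what is visible of it).
The state is a dict: "time": time; "joint_positions": joint angles; "qd": joint speeds; "joint_torque": joint torques, N m; "position": TCP position; "tool_rot": TCP orientation; "ft_force": force on the tool from outside, world axes, zero at the start; "torque": the same for the moment, N m; "grip_width": opening from 0.0 (shut) to 1.0 (fully open).
Only numpy, scipy, OpenCV 4.12 (cv2) and the standard library are available. Lean on these libraries where they do the work, as an engineer would, in place of code of your own. Each camera call takes 0.05 s, during which the arm holds its last target.

TASK

The glass tray lying on the plywood engraving jig has to be set up for engraving. Slide it along the bed, without lifting it off, until it is fully home and flush against both wooden fence strips; then throw the lever of the toggle clamp over so that it snaps past centre and stays down with the rubber foot holding the tray. Leave the other things on the table where they stand.

Things in the scene. Friction and masses are not known exactly. Their poses are not given: they have to be found in the camera images.
- jig: Engraving jig, fixed: plywood bed 198 x 352 mm, top 18 mm above the table, from x = -0.130 to 0.068 and y = -0.152 to 0.200. Origin at table height, exactly under the place where the tray's centre belongs; z up. Fence strips close the +x and +y sides; the near (-x) and right (-y) sides are open, so the tray is pushed home toward +x and +y.
- back_fence (a point): Middle of the back fence's inner face, at bed height (jig x = 0.054). Brown wooden strip along the jig's y, 150 mm long, 14 mm thick, 13 mm high above the bed; the tray's far long edge rests against it.
- left_fence (a point): Middle of the left fence's inner face, at bed height (jig y = 0.088). Brown wooden strip along the jig's x, 80 mm long, 14 mm thick, 13 mm high above the bed; the tray's left short edge rests against it. Behind it, at jig x = 0, stands the steel toggle clamp; its open arm stands up to 0.13 above the table over jig y = 0.07 to 0.13.
- tray_center (a point): Centre (half-way up) of the glass tray with a butterfly print: 107 (x) x 176 (y) x 8 mm, 0.19 kg, loose, flat on the jig's bed, so 22 mm above the table. It starts 10 to 30 mm away from each fence and turned up to 0.06 rad from the jig. Home is x = 0, y = 0 in the jig's frame, its axes along the jig's.
- clamp_lever (a joint): Lever (rad). 0 = open, its start: standing up, leaning 10 degrees past vertical toward the tray. It swings toward the jig's +y and down. Dead centre 1.47, stop 1.61, where it points along the jig's +y, 8 degrees above level. It moves freely at first, then takes about 5 N at the sleeve; past dead centre it snaps to the stop and stays, and the foot presses the tray with about 20 N.
- lever_grip (a point): Point on the lever's axis in its black rubber sleeve, 90 mm from the lever's pivot. The sleeve is 19 mm thick and covers 56 to 118 mm from the pivot along the lever's straight axis. When open it is 0.153 above the table. Away from it, along the jig's +x, a large fixed vase stands 0.12 m or more behind the lever.
- lever_pivot (a point): Axis on which the lever turns: it runs along the jig's x through this point of the jig, at jig x = 0, y = 0.157, z = 0.064 (height above the table).
- clamp_foot: Foot of the clamp: threaded spindle with a rubber pad 17 mm across, sprung, at the end of the clamp's arm. Origin on the arm's axis at the spindle. When the clamp is closed the pad presses on the tray 24 mm in from its left (+y) edge.
- tray: The same glass tray; origin at the centre of its underside.
- spare_tray: Bystander: another glass tray, 99 x 176 x 8 mm, lying on the table itself to the right of the jig. Not the one to clamp.
- keepsake_box: Bystander: walnut box 124 x 169 x 68 mm, right of the jig. Origin under its centre.
- counter_bell: Bystander: brass counter bell, 82 mm across, 61 mm high, at the right rear. Origin under its centre.
- pump_bottle: Bystander: amber pump bottle 70 x 62 x 175 mm, left of the jig. Origin under its centre.
- mug: Bystander: white mug 74 x 105 x 88 mm, left of the jig. Origin under its centre.
- candle: Bystander: painted glass candle, 66 mm across, 101 mm high, left of the jig. Origin under its centre.
- tin: Bystander: round candle tin, 64 mm across, 45 mm high, standing on the jig's bed in its near left corner. Origin under its centre.
- dish: Bystander: glass trinket dish, 93 mm across, 20 mm high, close behind the back fence. Origin under its centre.

How it is judged:
On the way, in this order (a step that is already met when the one before it is completed fails the run):
1. the tray lies home against both fences while the clamp is still open (x of tray_center in the frame of jig above -0.004 m and y of tray_center in the frame of jig above -0.004 m and angle between the x axis of tray and the x axis of jig, either way round below 0.04 rad and value of joint clamp_lever below 0.8 rad), for 0.2 s.
2. the lever has snapped past centre and the foot presses on the tray (value of joint clamp_lever above 1.54 rad and contact force between clamp_foot and tray above 8 N), for 0.2 s.
At the end, for the whole second after the job is handed in: The tray lies flat and still in the jig with its centre within 4 mm of home in each direction and square within 0.04 rad; the lever is past dead centre at its stop (above 1.54 rad) and the foot presses the tray with more than 8 N (all of step 2 and x of tray_center in the frame of jig above -0.004 m and y of tray_center in the frame of jig above -0.004 m and angle between the x axis of tray and the x axis of jig, either way round below 0.04 rad and angle between tray's own z axis and vertical below 0.04 rad and linear speed of tray below 0.01 m/s); the robot touches nothing.
It fails at once if the tray was lifted off the bed or tipped (z of tray_center in the frame of jig above 0.03 m or angle between tray's own z axis and vertical above 0.15 rad).
It fails at once if a bystander was moved (distance of any of spare_tray, keepsake_box, counter_bell, pump_bottle, mug, candle, tin, dish from where it was at the start of the episode above 0.02 m).
It also fails if it takes over 56 s, if anything falls off the work surface, if the arm or the gripper's body presses on something with over 40 N, if the wrist force passes 120 N, or if a joint passes its speed limit or range.

## Working session

There is one attempt and no reset: what is moved stays moved. The work goes in short steps, Python scripts to look and compute and a tool call to move; the robot and the scene stay as the last step left them, time stands still between calls to the robot, and variables do not carry over. Pictures are saved under pics/ and viewed, and the job is handed in when it is done.

Besides the shell and the picture viewer there is one more tool, called after "Call:" by a JSON object that holds its "name" and its "arguments". step_arm: Moves the arm, as the interface text tells. Its arguments: {"type":"object","properties":{"plan":{"type":"array"},"squeeze":{"type":"number"}},"required":["plan"]}

```bash
mkdir -p pics; python3 - <<'E'
from bench import ctrl
import cv2
s=ctrl.get_state();print(s)
for n in("side","top","wrist"):
    c=ctrl.calibration(n);print(n,c)
    im=ctrl.get_image(n);cv2.imwrite(f"pics/{n}0.png",im[:,:,::-1])
E
```

```text
{'time': 0.0, 'joint_positions': array([ 1.1210982 ,  0.32183302, -0.07010829,  1.45169009,  0.02260055,
        1.37080048, -0.05688754]), 'qd': array([ 5.31658351e-04, -1.12128611e-03, -1.20981297e-03,  5.77875665e-04,
        1.49565055e-03,  7.01169060e-04,  1.74125274e-05]), 'joint_torque': array([-1.51309710e-04, -4.91293573e+01, -4.03990243e-01, -3.12527382e+01,
       -6.39684917e-02,  4.37988248e-02,  1.80615825e-04]), 'position': array([ 0.29050531, -0.5808694 ,  0.2354476 ]), 'tool_rot': array([-3.05565567e+00, -7.21691426e-01,  8.41686261e-04]), 'ft_force': array([0.2425323 , 0.0391752 , 0.66014787]), 'torque': array([ 0.02042961, -0.0235278 , -0.00018942]), 'grip_width': 0.9978004354628589}
side {'fov_y': 49.912303387431464, 'cx': 248.68973056379178, 'cy': 189.11151330167073, 'k1': -0.02966258628864447, 'rvec': array([ 0.91711094, -2.24640022,  1.27480115]), 'tvec': array([0.43463303, 0.27899031, 1.30005034])}
top {'fov_y': 57.20832667498024, 'cx': 256.143194951042, 'cy': 195.65973541912157, 'k1': 0.02370793426734138, 'rvec': array([ 2.18424384, -2.18162468,  0.11936028]), 'tvec': array([-0.0062481 ,  0.59064242,  1.37303526])}
wrist {'fov_y': 59.64162621150796, 'cx': 256.95153405599535, 'cy': 187.86626259225446, 'k1': -0.004626430318550094, 'rvec': array([-2.44891393,  1.51089664,  0.23080213]), 'tvec': array([-0.64913938, -0.03671107,  0.39044641])}
```

View pics/side0.png

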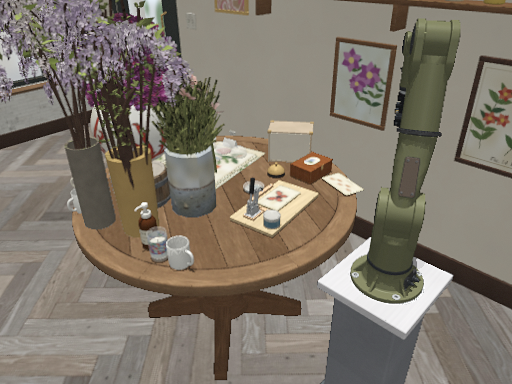

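View pics/top0.png

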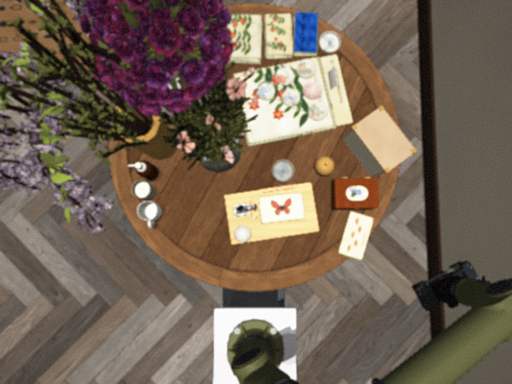

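View pics/wrist0.png

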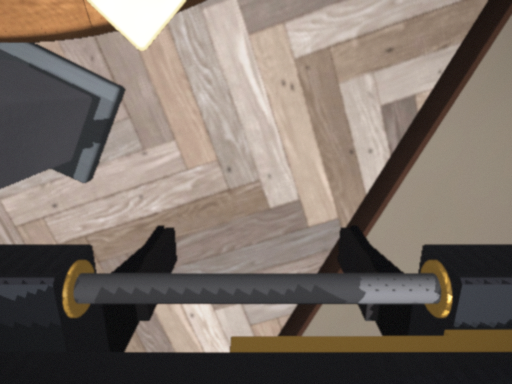

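```bash
cat > h.py <<'E'
import numpy as np, cv2
from scipy.spatial.transform import Rotation as R
def K(c):
    f=192/np.tan(np.radians(c["fov_y"])/2); return np.array([[f,0,c["cx"]],[0,f,c["cy"]],[0,0,1]])
def D(c): return np.array([c["k1"],0,0,0.])
def proj(c,P): return cv2.projectPoints(np.atleast_2d(np.float64(P)),c["rvec"],c["tvec"],K(c),D(c))[0][:,0]
def ray(c,uv):
    u=cv2.undistortPoints(np.float64(uv).reshape(-1,1,2),K(c),D(c))[:,0]
    Rm=R.from_rotvec(c["rvec"]).as_matrix(); d=np.c_[u,np.ones(len(u))]@Rm
    return -Rm.T@c["tvec"], d/np.linalg.norm(d,axis=1)[:,None]
def onz(c,uv,z):
    o,d=ray(c,uv); return o+d*((z-o[2])/d[:,2])[:,None]
def tri(obs):
    A=0;b=0
    for c,uv in obs:
        o,d=ray(c,[uv]);M=np.eye(3)-np.outer(d[0],d[0]);A=A+M;b=b+M@o
    p=np.linalg.solve(A,b); return p,[float(np.linalg.norm(proj(c,p)[0]-uv)) for c,uv in obs]
def fitjig(c,uv,z,model):
    # rigid 2d fit of model pts (jig frame) to pixel pts at height z
    w=onz(c,uv,z)[:,:2];m=np.array(model)[:,:2];mc=m.mean(0);wc=w.mean(0)
    H=(m-mc).T@(w-wc);a=np.arctan2(H[0,1]-H[1,0],H[0,0]+H[1,1])
    r=np.array([[np.cos(a),-np.sin(a)],[np.sin(a),np.cos(a)]]);t=wc-r@mc
    return t,a,np.linalg.norm((m@r.T+t)-w,axis=1)
E
python3 - <<'E'
from h import *
from bench import ctrl
import cv2
c=ctrl.calibration("top"); ctrl.get_image("top")
for n in["jig","tray","clamp_foot","lever_grip","keepsake_box","dish","spare_tray","tin","mug","candle","pump_bottle","counter_bell"]:
    for r in ctrl.cut_out("top",n)[:2]:
        m=r["pixels"];ys,xs=m.nonzero()
        print(n,round(r["score"],2),r["rect"],onz(c,[[xs.mean(),ys.mean()]],0.02).round(3))
        if n in("jig","tray"):
            box=cv2.minAreaRect(np.c_[xs,ys].astype(np.float32));print(box, onz(c,cv2.boxPoints(box),0.018).round(3).tolist())
E
```

```text
jig 0.69 [223.6, 180.8, 94.9, 63.5] [[ 0.522 -0.061  0.02 ]]
((271.0693359375, 212.45086669921875), (51.2432746887207, 88.95345306396484), 81.25383758544922) [[0.598, 0.126, 0.018], [0.654, -0.227, 0.018], [0.451, -0.255, 0.018], [0.398, 0.093, 0.018]]
tray 0.82 [259.4, 192.2, 43.8, 27.7] [[ 0.545 -0.109  0.02 ]]
((281.8531494140625, 207.4866943359375), (27.353870391845703, 44.2460823059082), 82.64761352539062) [[0.587, -0.014, 0.018], [0.61, -0.19, 0.018], [0.502, -0.203, 0.018], [0.479, -0.028, 0.018]]
tray 0.66 [224.0, 183.4, 92.6, 61.3] [[ 0.52  -0.056  0.02 ]]
((271.2153625488281, 212.6230926513672), (49.8802490234375, 88.37036895751953), 81.08507537841797) [[0.595, 0.124, 0.018], [0.651, -0.227, 0.018], [0.453, -0.255, 0.018], [0.399, 0.092, 0.018]]
dish 0.65 [271.2, 157.6, 24.4, 21.5] [[ 0.695 -0.112  0.02 ]]
dish 0.28 [261.7, 191.7, 43.8, 31.3] [[ 0.546 -0.107  0.02 ]]
spare_tray 0.91 [340.0, 211.8, 31.7, 45.5] [[ 0.434 -0.4    0.02 ]]
tin 0.7 [236.0, 227.7, 14.1, 16.0] [[0.443 0.048 0.02 ]]
mug 0.89 [137.7, 201.1, 22.7, 25.4] [[0.528 0.421 0.02 ]]
candle 0.71 [128.8, 180.3, 28.0, 22.5] [[0.617 0.447 0.02 ]]
candle 0.5 [225.5, 184.8, 90.3, 59.6] [[ 0.522 -0.059  0.02 ]]
pump_bottle 0.58 [133.5, 161.4, 25.0, 19.7] [[0.694 0.435 0.02 ]]
counter_bell 0.61 [315.4, 155.2, 20.8, 19.6] [[ 0.716 -0.281  0.02 ]]
```

```bash
python3 - <<'E'
from h import *
from bench import ctrl
s=ctrl.get_state();c=ctrl.calibration("wrist")
T=R.from_rotvec(s["tool_rot"]).as_matrix();print(T.round(3))
C=R.from_rotvec(c["rvec"]).as_matrix();o=-C.T@c["tvec"]
print("cam in tool",(T.T@(o-s["position"])).round(4));print((C@T).round(3))
# target
a=0.158
Tt=np.array([[np.cos(a),np.sin(a),0],[np.sin(a),-np.cos(a),0],[0,0,-1.]])
for Td in(Tt,Tt@np.diag([-1,-1,1])):
  for tgt in([0.46,-0.05,0.32],):
    print("turn",R.from_matrix(T.T@Td).as_rotvec().round(3),"shift",(T.T@(np.array(tgt)-s["position"])).round(4))
E
```

```text
[[ 0.894  0.447  0.   ]
 [ 0.447 -0.894 -0.   ]
 [-0.     0.    -1.   ]]
cam in tool [ 0.0814 -0.0002 -0.1473]
[[ 0.001  1.    -0.   ]
 [-0.955  0.001 -0.296]
 [-0.296  0.001  0.955]]
turn [0.    0.    0.306] shift [ 0.3891 -0.3995 -0.0835]
turn [-0.     0.    -2.836] shift [ 0.3891 -0.3995 -0.0835]
```

Call:
{"name": "step_arm", "arguments": {"plan": [[[0, 0, 0.03], [0.041, -0.04, -0.04], 0], [[0, 0, 0.07], [0.082, -0.08, -0.095], 0], [[0, 0, 0.1], [0.122, -0.12, -0.095], 0], [[0, 0, 0.14], [0.163, -0.16, -0.095], 0], [[0, 0, 0.17], [0.204, -0.2, -0.095], 0], [[0, 0, 0.2], [0.245, -0.24, -0.095], 0], [[0, 0, 0.24], [0.286, -0.28, -0.095], 0], [[0, 0, 0.27], [0.327, -0.315, -0.095], 0], [[0, 0, 0.29], [0.368, -0.345, -0.095], 0], [[0, 0, 0.306], [0.398, -0.372, -0.095], 0]]}}

```text
time: 2.05
position: [0.481, -0.0683, 0.3319]
tool_rot: [3.131, 0.249, 0.002]
ft_force: [-0.5, -0.2, 0.2]
grip_width: 0.997
```

```bash
python3 - <<'E'
from h import *
from bench import ctrl
s=ctrl.get_state();print(s["time"],s["position"],s["tool_rot"],np.abs(s["qd"]).max())
im=ctrl.get_image("wrist");np.save("w1.npy",im);c=ctrl.calibration("wrist");np.save("c1.npy",c,allow_pickle=True)
cv2.imwrite("pics/w1.png",cv2.resize(im[:,:,::-1],(800,600),interpolation=cv2.INTER_CUBIC))
E
```

```text
2.05 [ 0.48096691 -0.06830376  0.33188661] [3.13126839e+00 2.49423302e-01 1.53642027e-03] 0.8136211538679796
```

View pics/w1.png

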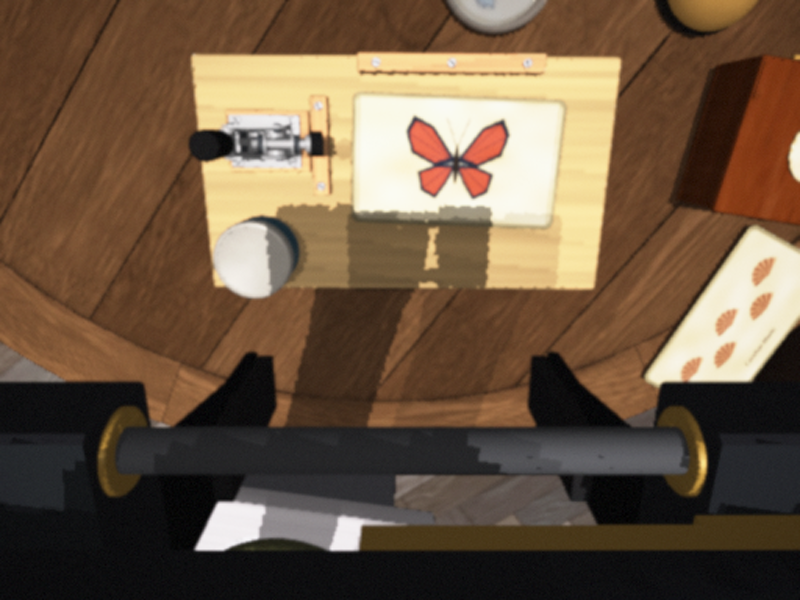

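```bash
python3 - <<'E'
from h import *
from bench import ctrl
ctrl.get_image("wrist")
s=ctrl.get_state();c=ctrl.calibration("wrist")
im=ctrl.get_image("wrist");print(s["time"],s["position"],s["tool_rot"],np.abs(s["qd"]).max())
np.save("w2.npy",im);np.save("c2.npy",c,allow_pickle=True)
big=cv2.resize(im[60-40:220,100:420,::-1],(800,500),interpolation=cv2.INTER_CUBIC)
cv2.imwrite("pics/w2.png",big)
E
```

```text
2.15 [ 0.48151501 -0.06484348  0.3319628 ] [-3.12913756e+00 -2.61390205e-01 -2.31138502e-03] 0.0803548291342479
```

View pics/w2.png

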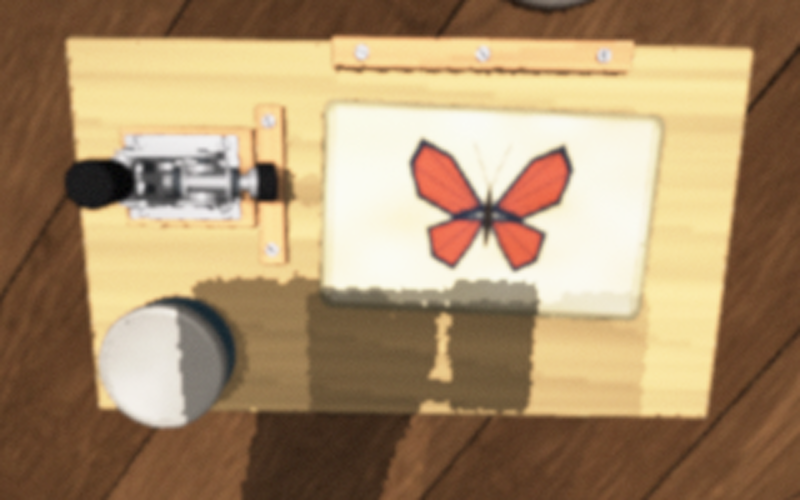

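```bash
python3 - <<'E'
from h import *
c=np.load("c2.npy",allow_pickle=True).item()
px=lambda L:np.array(L)/2.5+[99.7,19.7]
t,a,e=fitjig(c,px([(67,39),(752,48),(707,416),(100,408)]),0.018,[(.068,.2),(.068,-.152),(-.13,-.152),(-.13,.2)])
print("jig",t,a,e)
t2,a2,e2=fitjig(c,px([(325,101),(662,118),(637,317),(321,303)]),0.026,[(.0535,.088),(.0535,-.088),(-.0535,-.088),(-.0535,.088)])
print("tray",t2,a2,e2)
r=np.array([[np.cos(a),-np.sin(a)],[np.sin(a),np.cos(a)]])
print("tray in jig",r.T@(t2-t),a2-a)
tw=np.load("c1.npy",allow_pickle=True).item()
# check fence end & lever sleeve top
def J(p): return np.r_[r@np.array(p[:2])+t,p[2]]
for p in[(.054,.075,.031),(.068,-.075,.031),(.068,.075,.031),(.04,.088,.031),(-.04,.088,.031),(0,.141,.153),(0,.157-.118*.1736,.064+.118*.985)]:
    print(p,((proj(c,J(p))[0]-[99.7,19.7])*2.5).round(0))
E
```

```text
jig [ 0.55790346 -0.08374982] 0.15519510088156105 [0.00277853 0.00279618 0.00197195 0.00225883]
tray [ 0.54450502 -0.10369812] 0.12311676126913502 [0.00274908 0.00321318 0.00275587 0.00284734]
tray in jig [-0.01632087 -0.01763752] -0.032078339612426024
(0.054, 0.075, 0.031) [307.  66.]
(0.068, -0.075, 0.031) [612.  39.]
(0.068, 0.075, 0.031) [307.  35.]
(0.04, 0.088, 0.031) [282.  95.]
(-0.04, 0.088, 0.031) [286. 257.]
(0, 0.141, 0.153) [102. 183.]
(0, 0.1365152, 0.18023) [ 88. 185.]
```

```bash
python3 - <<'E'
from h import *
c=np.load("c2.npy",allow_pickle=True).item()
px=lambda L:np.array(L)/2.5+[99.7,19.7]
P=onz(c,px([(67,39),(752,48),(707,416),(100,408)]),0.018)
Q=onz(c,px([(325,101),(662,118),(637,317),(321,303)]),0.026)
for p in(P,Q): print(p.round(4).tolist(),[np.linalg.norm(p[i]-p[i-1]).round(4) for i in range(4)])
print(ray(c,[[256,190]])[0])
E
```

```text
[[0.5929, 0.1219, 0.018], [0.6468, -0.2213, 0.018], [0.4541, -0.2524, 0.018], [0.4004, 0.0925, 0.018]] [np.float64(0.1947), np.float64(0.3474), np.float64(0.1951), np.float64(0.3491)]
[[0.5851, -0.0119, 0.026], [0.6058, -0.1826, 0.026], [0.5042, -0.1957, 0.026], [0.4829, -0.0246, 0.026]] [np.float64(0.1029), np.float64(0.1719), np.float64(0.1024), np.float64(0.1724)]
[ 0.5615244  -0.05152684  0.47935362]
```

```bash
cat >> h.py <<'E'
A=0.1552; O=np.array([0.5579,-0.0837])
def goto(s,jx,jy,z,da=0.0):
    "print turn & shift tool frame from measured pose to jig point, tool yaw = jig yaw+da"
    a=A+da;T=R.from_rotvec(s["tool_rot"]).as_matrix()
    Td=np.array([[np.cos(a),np.sin(a),0],[np.sin(a),-np.cos(a),0],[0,0,-1.]])
    w=np.r_[O+np.array([[np.cos(A),-np.sin(A)],[np.sin(A),np.cos(A)]])@[jx,jy],z]
    print("goto",(jx,jy,z),"turn",R.from_matrix(T.T@Td).as_rotvec().round(3),"shift",(T.T@(w-s["position"])).round(4))
def where(s):
    p=s["position"];M=np.array([[np.cos(A),-np.sin(A)],[np.sin(A),np.cos(A)]])
    T=R.from_rotvec(s["tool_rot"]).as_matrix()
    print("t",s["time"],"jig xy",(M.T@(p[:2]-O)).round(4),"z",p[2].round(4),"yaw err",round(np.arctan2(T[1,0],T[0,0])-A,4),"tilt",T[:,2].round(4),"F",(M.T@s["ft_force"][:2]).round(1),s["ft_force"][2].round(1),"w",s["grip_width"].round(3),"qd",np.abs(s["qd"]).max().round(3))
E
python3 - <<'E'
from h import *
from bench import ctrl
s=ctrl.get_state();where(s);goto(s,-.105,-.018,.07);goto(s,-.105,-.018,.035)
E
```

```text
Traceback (most recent call last):
  File "h.py", line 34, in where
    print("t",s["time"],"jig xy",(M.T@(p[:2]-O)).round(4),"z",p[2].round(4),"yaw err",round(np.arctan2(T[1,0],T[0,0])-A,4),"tilt",T[:,2].round(4),"F",(M.T@s["ft_force"][:2]).round(1),s["ft_force"][2].round(1),"w",s["grip_width"].round(3),"qd",np.abs(s["qd"]).max().round(3))
                                                                                                                                                                                                                     ^^^^^^^^^^^^^^^^^^^^^
AttributeError: 'float' object has no attribute 'round'
```

```bash
sed -i 's/s\["grip_width"\].round(3)/round(s["grip_width"],3)/' h.py; python3 - <<'E'
from h import *
from bench import ctrl
s=ctrl.get_state();where(s);goto(s,-.105,-.018,.07);goto(s,-.105,-.018,.035)
E
```

```text
t 2.2 jig xy [-0.0738  0.0274] z 0.3318 yaw err 0.008 tilt [ 5.e-04 -1.e-04 -1.e+00] F [-1.1  0.3] 0.4 w 1.001 qd 0.063
goto (-0.105, -0.018, 0.07) turn [ 0.    -0.     0.008] shift [-0.0317  0.0451  0.2618]
goto (-0.105, -0.018, 0.035) turn [ 0.    -0.     0.008] shift [-0.0317  0.0451  0.2968]
```

Call:
{"name": "step_arm", "arguments": {"plan": [[[0, 0, 0.003], [-0.01, 0.02, 0.045], 0], [[0, 0, 0.008], [-0.032, 0.045, 0.09], 0], [[0, 0, 0.008], [-0.032, 0.045, 0.145], 0], [[0, 0, 0.008], [-0.032, 0.045, 0.2], 0], [[0, 0, 0.008], [-0.032, 0.045, 0.24], 0], [[0, 0, 0.008], [-0.032, 0.045, 0.265], 0], [[0, 0, 0.008], [-0.032, 0.045, 0.275], 0], [[0, 0, 0.008], [-0.032, 0.045, 0.28], 0], [[0, 0, 0.008], [-0.032, 0.045, 0.28], 0], [[0, 0, 0.008], [-0.032, 0.045, 0.28], 0]]}}

```text
time: 3.45
position: [0.4566, -0.1204, 0.0525]
tool_rot: [3.132, 0.235, 0.003]
ft_force: [-0.2, -0.6, 0.2]
grip_width: 0.998
```

```bash
python3 - <<'E'
from h import *
from bench import ctrl
s=ctrl.get_state();where(s);goto(s,-.105,-.018,.035)
E
```

```text
t 3.45 jig xy [-0.1058 -0.0206] z 0.0525 yaw err -0.0054 tilt [ 1.8e-03 -9.0e-04 -1.0e+00] F [-0.3 -0.6] 0.2 w 0.998 qd 0.002
goto (-0.105, -0.018, 0.035) turn [ 0.001 -0.002 -0.005] shift [ 0.0008 -0.0027  0.0175]
```

Call:
{"name": "step_arm", "arguments": {"plan": [[[0, 0, -0.005], [0, -0.002, 0.009], 0], [[0, 0, -0.005], [0, -0.002, 0.0172], 0], [[0, 0, -0.005], [0.006, -0.002, 0.0172], 0], [[0, 0, -0.005], [0.012, -0.002, 0.0172], 0], [[0, 0, -0.005], [0.018, -0.002, 0.0172], 0], [[0, 0, -0.005], [0.022, -0.002, 0.0172], 0], [[0, 0, -0.005], [0.026, -0.002, 0.0172], 0], [[0, 0, -0.005], [0.03, -0.002, 0.0172], 0], [[0, 0, -0.005], [0.033, -0.002, 0.0172], 0], [[0, 0, -0.005], [0.035, -0.002, 0.0172], 0]]}}

```text
time: 4.7
position: [0.4901, -0.1128, 0.0343]
tool_rot: [-3.132, -0.243, 0.001]
ft_force: [-1.2, 0.1, 0.6]
grip_width: 0.998
```

```bash
python3 - <<'E'
from h import *
from bench import ctrl
s=ctrl.get_state();where(s)
c=ctrl.calibration("wrist");im=ctrl.get_image("wrist")
cv2.imwrite("pics/w3.png",cv2.resize(im[:,:,::-1],(800,600),interpolation=cv2.INTER_CUBIC))
E
```

```text
t 4.7 jig xy [-0.0715 -0.0183] z 0.0343 yaw err -0.0002 tilt [-4.e-04 -0.e+00 -1.e+00] F [-1.2  0.3] 0.6 w 0.998 qd 0.031
```

View pics/w3.png

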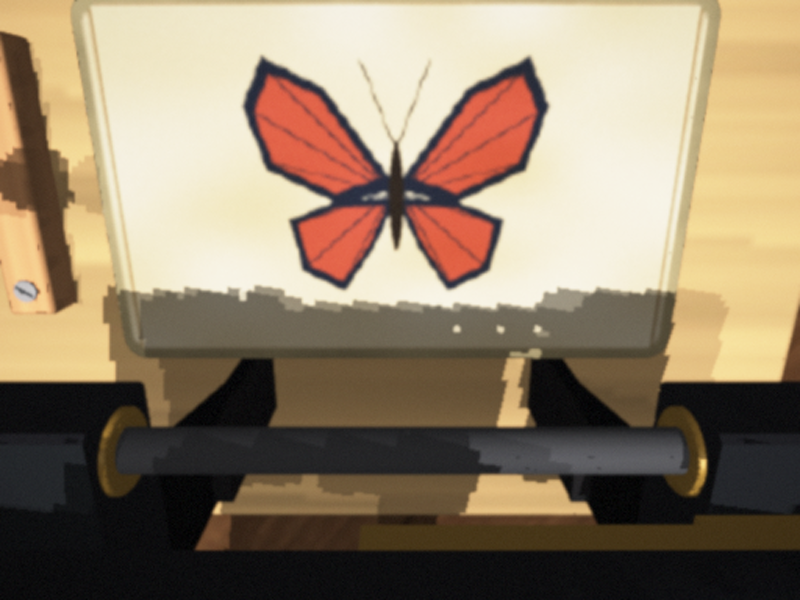

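The near edge (row ~352) lies square on both fingertips (cols 260 and 545). Next I push on to the back fence.

Call:
{"name": "step_arm", "arguments": {"plan": [[[0, 0, 0], [0.002, 0, 0], 0], [[0, 0, 0], [0.004, 0, 0], 0], [[0, 0, 0], [0.006, 0, 0], 0], [[0, 0, 0], [0.007, 0, 0], 0], [[0, 0, 0], [0.008, 0, 0], 0], [[0, 0, 0], [0.009, 0, 0], 0], [[0, 0, 0], [0.0095, 0, 0], 0], [[0, 0, 0], [0.01, 0, 0], 0], [[0, 0, 0], [0.01, 0, 0], 0], [[0, 0, 0], [0.01, 0, 0], 0]]}}

```text
time: 6.0
position: [0.4976, -0.1117, 0.034]
tool_rot: [3.132, 0.242, -0.008]
ft_force: [-6.9, -0.4, 4.6]
grip_width: 0.998
```

```bash
python3 - <<'E'
from h import *
from bench import ctrl
s=ctrl.get_state();where(s)
E
```

```text
t 6.0 jig xy [-0.0639 -0.0183] z 0.034 yaw err -0.0008 tilt [-5.1e-03 -4.0e-04 -1.0e+00] F [-6.9  0.7] 4.6 w 0.998 qd 0.002
```

```bash
python3 - <<'E'
from h import *
from bench import ctrl
s=ctrl.get_state();goto(s,-.08,-.018,.08);goto(s,0,-.145,.08);goto(s,0,-.145,.035)
E
```

```text
goto (-0.08, -0.018, 0.08) turn [-0.     0.005 -0.001] shift [-0.0163 -0.0003 -0.0459]
goto (0, -0.145, 0.08) turn [-0.     0.005 -0.001] shift [ 0.0638  0.1266 -0.0463]
goto (0, -0.145, 0.035) turn [-0.     0.005 -0.001] shift [ 0.064   0.1266 -0.0013]
```

Call:
{"name": "step_arm", "arguments": {"plan": [[[0, 0, 0], [-0.01, 0, 0], 0], [[0, 0, 0], [-0.02, 0, -0.02], 0], [[0, 0, 0], [-0.02, 0, -0.046], 0], [[0, 0, 0], [0, 0.03, -0.046], 120], [[0, 0, 0], [0.03, 0.07, -0.046], 255], [[0, 0, 0], [0.05, 0.11, -0.046], 255], [[0, 0, 0], [0.061, 0.125, -0.046], 255], [[0, 0, 0], [0.061, 0.127, -0.046], 255], [[0, 0, 0], [0.061, 0.127, -0.046], 255], [[0, 0, 0], [0.061, 0.127, -0.046], 255]], "squeeze": 20}}

```text
time: 7.25
position: [0.5794, -0.2262, 0.0805]
tool_rot: [-3.132, -0.245, 0.0]
ft_force: [0.5, -0.4, -0.0]
grip_width: 0.287
```

```bash
python3 - <<'E'
from h import *
from bench import ctrl
s=ctrl.get_state();where(s);goto(s,0,-.145,.035)
c=ctrl.calibration("wrist");im=ctrl.get_image("wrist");np.save("c4.npy",c,allow_pickle=True)
cv2.imwrite("pics/w4.png",cv2.resize(im[:,:,::-1],(800,600),interpolation=cv2.INTER_CUBIC))
E
```

```text
t 7.25 jig xy [-0.0008 -0.1441] z 0.0805 yaw err 0.0011 tilt [-0.e+00  1.e-04 -1.e+00] F [ 0.4 -0.4] -0.0 w 0.287 qd 0.005
goto (0, -0.145, 0.035) turn [-0.     0.     0.001] shift [0.0008 0.0009 0.0455]
```

View pics/w4.png

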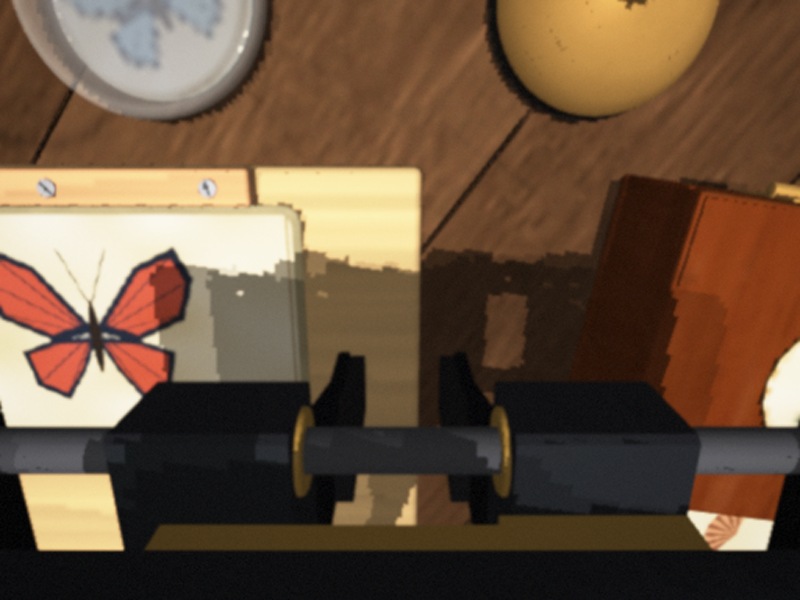

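```bash
python3 - <<'E'
from h import *
c=np.load("c4.npy",allow_pickle=True).item()
M=np.array([[np.cos(A),-np.sin(A)],[np.sin(A),np.cos(A)]])
def j(u,v,z): return (M.T@(onz(c,[[u*.64,v*.64]],z)[0,:2]-O)).round(4)
print("box top edge",j(700,200,.068),j(655,400,.068),"bottom",j(620,180,0),j(575,385,0))
print("tray far right corner",j(303,210,.026),"edge",j(306,375,.026),"bed corner",j(420,168,.018),"fence",j(254,205,.018))
E
```

```text
box top edge [ 0.061  -0.2347] [-0.0068 -0.2309] bottom [ 0.061  -0.2375] [-0.036 -0.228]
tray far right corner [ 0.0516 -0.1063] edge [-0.0182 -0.1038] bed corner [ 0.0669 -0.1513] fence [ 0.0524 -0.0853]
```

Call:
{"name": "step_arm", "arguments": {"plan": [[[0, 0, 0], [0.001, -0.008, 0], 255], [[0, 0, 0], [0.001, -0.008, 0], 255], [[0, 0, 0], [0.001, -0.008, 0.02], 255], [[0, 0, 0], [0.001, -0.008, 0.038], 255], [[0, 0, 0], [0.001, -0.008, 0.0455], 255], [[0, 0, 0], [0.001, -0.014, 0.0455], 255], [[0, 0, 0], [0.001, -0.02, 0.0455], 255], [[0, 0, 0], [0.001, -0.025, 0.0455], 255], [[0, 0, 0], [0.001, -0.029, 0.0455], 255], [[0, 0, 0], [0.001, -0.032, 0.0455], 255]]}}

```text
time: 8.55
position: [0.5759, -0.1955, 0.035]
tool_rot: [3.132, 0.243, 0.0]
ft_force: [0.1, -0.7, 0.5]
grip_width: 0.002
```

```bash
python3 - <<'E'
from h import *
from bench import ctrl
s=ctrl.get_state();where(s)
c=ctrl.calibration("wrist");im=ctrl.get_image("wrist");np.save("c5.npy",c,allow_pickle=True)
cv2.imwrite("pics/w5.png",cv2.resize(im[:,:,::-1],(800,600),interpolation=cv2.INTER_CUBIC))
E
```

```text
t 8.55 jig xy [ 0.0005 -0.1132] z 0.035 yaw err -0.0001 tilt [ 3.e-04 -4.e-04 -1.e+00] F [ 0.  -0.7] 0.5 w 0.002 qd 0.036
```

View pics/w5.png

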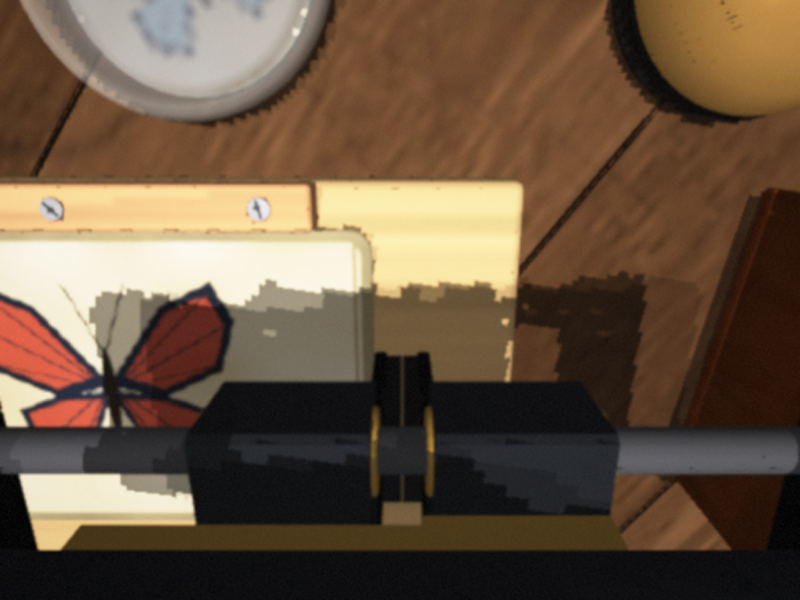

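```bash
python3 - <<'E'
from h import *
c=np.load("c5.npy",allow_pickle=True).item()
M=np.array([[np.cos(A),-np.sin(A)],[np.sin(A),np.cos(A)]])
def j(u,v,z): return (M.T@(onz(c,[[u*.64,v*.64]],z)[0,:2]-O)).round(4)
print("tray edge",j(372,250,.026),j(373,345,.026),"bed corner",j(522,182,.018),"fence",j(314,230,.018), "tip",j(373,355,.021),j(432,355,.021))
E
```

```text
tray edge [ 0.0473 -0.1043] [ 0.0161 -0.1041] bed corner [ 0.067  -0.1504] fence [ 0.052  -0.0855] tip [ 0.0104 -0.1038] [ 0.0104 -0.1235]
```

Call:
{"name": "step_arm", "arguments": {"plan": [[[0, 0, 0], [0, -0.003, 0], 255], [[0, 0, 0], [0, -0.005, 0], 255], [[0, 0, 0], [0, -0.007, 0], 255], [[0, 0, 0], [0, -0.009, 0], 255], [[0, 0, 0], [0, -0.011, 0], 255], [[0, 0, 0], [0, -0.0125, 0], 255], [[0, 0, 0], [0, -0.014, 0], 255], [[0, 0, 0], [0, -0.015, 0], 255], [[0, 0, 0], [0, -0.016, 0], 255], [[0, 0, 0], [0, -0.016, 0], 255]]}}

```text
time: 9.85
position: [0.5734, -0.1797, 0.0349]
tool_rot: [-3.132, -0.243, -0.0]
ft_force: [0.2, -1.7, 1.5]
grip_width: 0.005
```

```bash
python3 - <<'E'
from h import *
from bench import ctrl
s=ctrl.get_state();where(s)
E
```

```text
t 9.85 jig xy [ 0.0005 -0.0972] z 0.0349 yaw err -0.0002 tilt [ 0.e+00  1.e-04 -1.e+00] F [-0.  -1.7] 1.5 w 0.005 qd 0.002
```

Just about at contact; a little further until the force rises.

Call:
{"name": "step_arm", "arguments": {"plan": [[[0, 0, 0], [0, -0.0005, 0], 255], [[0, 0, 0], [0, -0.001, 0], 255], [[0, 0, 0], [0, -0.0015, 0], 255], [[0, 0, 0], [0, -0.002, 0], 255], [[0, 0, 0], [0, -0.0025, 0], 255], [[0, 0, 0], [0, -0.003, 0], 255], [[0, 0, 0], [0, -0.003, 0], 255], [[0, 0, 0], [0, -0.003, 0], 255], [[0, 0, 0], [0, -0.003, 0], 255], [[0, 0, 0], [0, -0.003, 0], 255]]}}

```text
time: 11.1
position: [0.5729, -0.1792, 0.0349]
tool_rot: [3.13, 0.241, 0.001]
ft_force: [1.2, -7.0, -0.7]
grip_width: 0.001
```

```bash
python3 - <<'E'
from h import *
from bench import ctrl
s=ctrl.get_state();where(s)
E
```

```text
t 11.1 jig xy [ 0.0001 -0.0967] z 0.0349 yaw err -0.0018 tilt [ 6.0e-04 -2.6e-03 -1.0e+00] F [ 0.1 -7.1] -0.7 w 0.001 qd 0.001
```

Call:
{"name": "step_arm", "arguments": {"plan": [[[0, 0, 0], [0, 0.01, 0], 255], [[0, 0, 0], [0, 0.02, -0.01], 255], [[0, 0, 0], [0, 0.02, -0.06], 255], [[0, 0, 0], [0, 0.02, -0.12], 255], [[0, 0, 0], [-0.02, -0.01, -0.17], 255], [[0, 0, 0], [-0.04, -0.05, -0.2], 255], [[0, 0, 0], [-0.06, -0.09, -0.22], 255], [[0, 0, 0], [-0.08, -0.12, -0.23], 255], [[0, 0, 0], [-0.08, -0.13, -0.23], 255], [[0, 0, 0], [-0.08, -0.13, -0.23], 255]]}}

```text
time: 12.35
position: [0.4741, -0.0603, 0.2651]
tool_rot: [3.132, 0.245, 0.001]
ft_force: [0.6, 0.4, -0.4]
grip_width: 0.002
```

```bash
python3 - <<'E'
from h import *
from bench import ctrl
ctrl.get_image("side")
s=ctrl.get_state();where(s)
c=ctrl.calibration("wrist");im=ctrl.get_image("wrist");np.save("c6.npy",c,allow_pickle=True)
print(im.shape)
cv2.imwrite("pics/w6.png",cv2.resize(im[:220,70:390,::-1],(800,550),interpolation=cv2.INTER_CUBIC))
E
```

```text
t 12.4 jig xy [-0.0793  0.0351] z 0.2647 yaw err -0.0004 tilt [-1.e-04 -1.e-04 -1.e+00] F [-0.5 -0.3] 0.4 w 0.006 qd 0.019
(384, 512, 3)
```

View pics/w6.png

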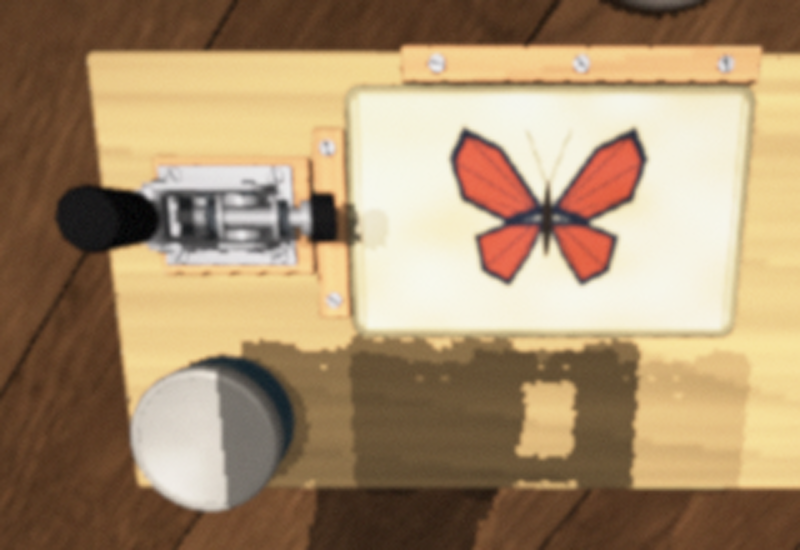

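```bash
python3 - <<'E'
from h import *
c=np.load("c6.npy",allow_pickle=True).item()
px=lambda L:np.array(L)/2.5+[69.7,-.3]
M=np.array([[np.cos(A),-np.sin(A)],[np.sin(A),np.cos(A)]])
j=lambda L,z:((onz(c,px(L),z)[:,:2]-O)@M).round(4)
print("tray",j([(347,87),(753,87),(736,333),(356,333)],.026).tolist())
t,a,e=fitjig(c,px([(347,87),(753,87),(736,333),(356,333)]),0.026,[(.0535,.088),(.0535,-.088),(-.0535,-.088),(-.0535,.088)])
print(M.T@(t-O),a-A,e)
print("bed",j([(88,53),(138,487)],.018).tolist(),"backfence inner bottom",j([(402,84),(760,84)],.018).tolist(),"left fence inner bot",j([(345,128),(352,316)],.024).tolist())
def J(p): return np.r_[M@np.array(p[:2])+O,p[2]]
L=lambda r:(0,.157-r*.1736,.064+r*.985)
for p in[L(.118),L(.09),L(.056)]: print("lever",p,((proj(c,J(p))[0]-[69.7,-.3])*2.5).round(0))
E
```

```text
tray [[0.0522, 0.0863], [0.0523, -0.0855], [-0.0514, -0.0881], [-0.0515, 0.0865]]
[ 0.00038731 -0.00017941] 0.0037773210553078973 [0.00221636 0.00314212 0.00140889 0.00220832]
bed [[0.0666, 0.1975], [-0.1288, 0.1986]] backfence inner bottom [[0.0544, 0.0636], [0.0546, -0.0909]] left fence inner bot [[0.0362, 0.0881], [-0.044, 0.0883]]
lever (0, 0.1365152, 0.18023) [ 86. 219.]
lever (0, 0.141376, 0.15265) [110. 218.]
lever (0, 0.1472784, 0.11916) [133. 217.]
```

Call:
{"name": "step_arm", "arguments": {"plan": [[[0, 0, 0], [0.04, -0.03, 0], 255], [[0, 0, 0], [0.075, -0.055, 0], 255], [[0, 0, 0], [0.079, -0.065, 0.02], 255], [[0, 0, 0], [0.079, -0.065, 0.05], 255], [[0, 0, 0], [0.079, -0.065, 0.08], 255], [[0, 0, 0], [0.079, -0.065, 0.092], 255], [[0, 0, 0], [0.079, -0.065, 0.092], 255], [[0, 0, 0], [0.079, -0.065, 0.092], 255], [[0, 0, 0], [0.079, -0.065, 0.092], 255], [[0, 0, 0], [0.079, -0.065, 0.092], 255]]}}

```text
time: 13.7
position: [0.5423, 0.0156, 0.1736]
tool_rot: [3.132, 0.243, 0.002]
ft_force: [-0.1, 0.1, -0.3]
grip_width: 0.003
```

```bash
python3 - <<'E'
from h import *
from bench import ctrl
s=ctrl.get_state();where(s)
im=ctrl.get_image("wrist")
cv2.imwrite("pics/w7.png",cv2.resize(im[:,:,::-1],(800,600),interpolation=cv2.INTER_CUBIC))
im=ctrl.get_image("side")
cv2.imwrite("pics/s7.png",cv2.resize(im[140:260,190:350,::-1],(800,600),interpolation=cv2.INTER_CUBIC))
E
```

```text
t 13.7 jig xy [-0.      0.1005] z 0.1736 yaw err -0.0004 tilt [ 1.4e-03 -4.0e-04 -1.0e+00] F [-0.1  0.1] -0.3 w 0.003 qd 0.005
```

View pics/w7.png

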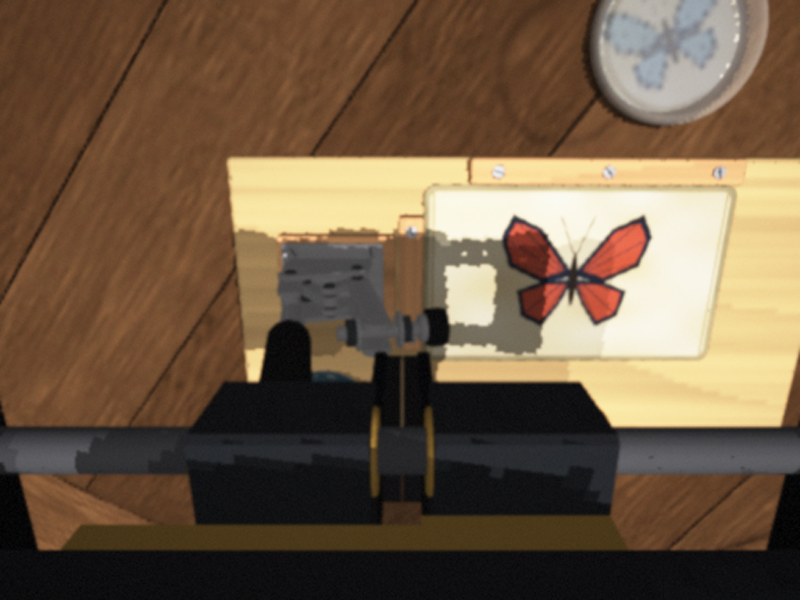

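View pics/s7.png

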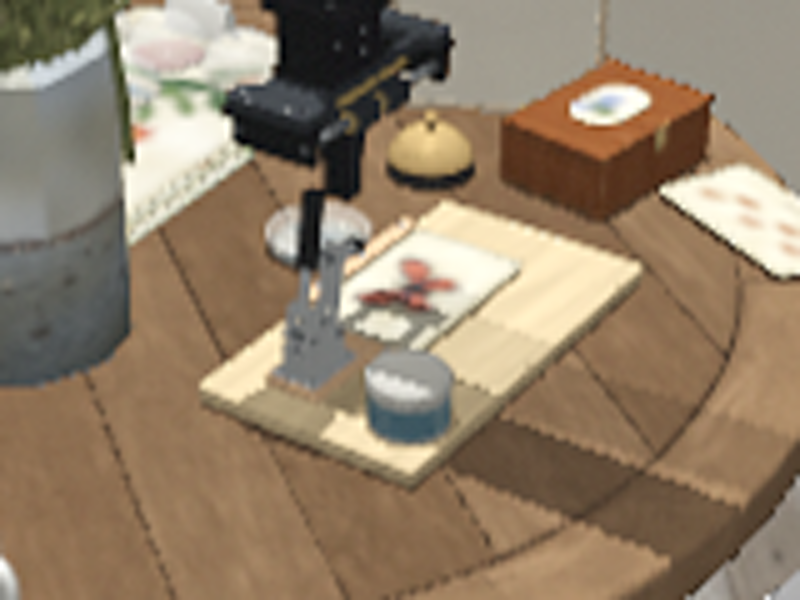

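Call:
{"name": "step_arm", "arguments": {"plan": [[[0, 0, 0], [0, -0.012, 0], 255], [[0, 0, 0], [0, -0.025, 0], 255], [[0, 0, 0], [0, -0.037, 0.0006], 255], [[0, 0, 0], [0, -0.05, 0.001], 255], [[0, 0, 0], [0, -0.062, 0.0014], 255], [[0, 0, 0], [0, -0.074, 0.0045], 255], [[0, 0, 0], [0, -0.086, 0.0086], 255], [[0, 0, 0], [0, -0.097, 0.0145], 255], [[0, 0, 0], [0, -0.107, 0.0217], 255], [[0, 0, 0], [0, -0.107, 0.0217], 255]]}}

```text
time: 15.05
position: [0.5246, 0.1223, 0.1503]
tool_rot: [-3.132, -0.246, 0.002]
ft_force: [0.1, -0.2, 0.3]
grip_width: 0.01
```

```bash
python3 - <<'E'
from h import *
from bench import ctrl
s=ctrl.get_state();where(s)
im=ctrl.get_image("side")
cv2.imwrite("pics/s8.png",cv2.resize(im[140:260,190:350,::-1],(800,600),interpolation=cv2.INTER_CUBIC))
E
```

```text
t 15.05 jig xy [-0.0011  0.2087] z 0.1503 yaw err 0.0014 tilt [-1.6e-03  1.0e-04 -1.0e+00] F [ 0.1 -0.2] 0.3 w 0.01 qd 0.016
```

View pics/s8.png

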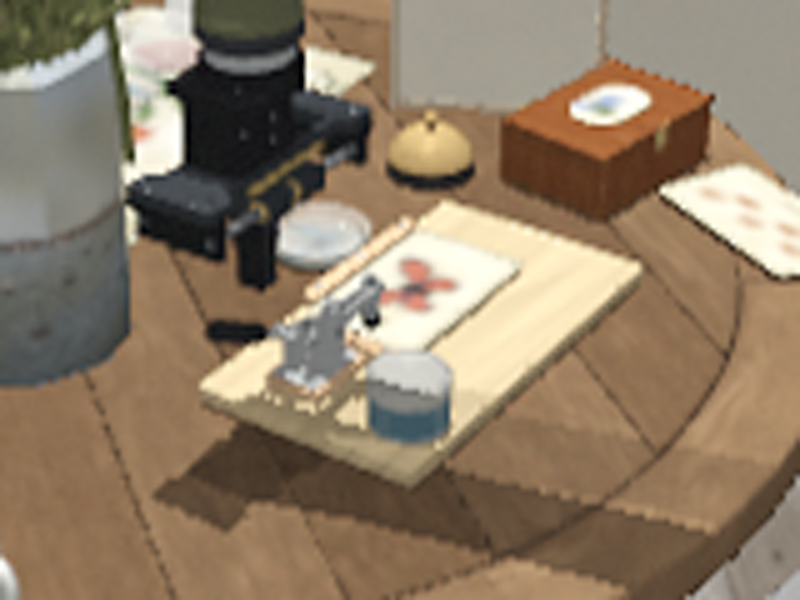

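Call:
{"name": "step_arm", "arguments": {"plan": [[[0, 0, 0], [0.001, -0.009, 0.008], 255], [[0, 0, 0], [0.001, -0.016, 0.0166], 255], [[0, 0, 0], [0.001, -0.021, 0.0245], 255], [[0, 0, 0], [0.001, -0.024, 0.031], 255], [[0, 0, 0], [0.001, -0.026, 0.035], 255], [[0, 0, 0], [0.001, -0.0276, 0.0385], 255], [[0, 0, 0], [0.001, -0.029, 0.042], 255], [[0, 0, 0], [0.001, -0.03, 0.045], 255], [[0, 0, 0], [0.001, -0.031, 0.048], 255], [[0, 0, 0], [0.001, -0.031, 0.05], 255]]}}

```text
time: 16.35
position: [0.5215, 0.1522, 0.1009]
tool_rot: [3.132, 0.243, -0.0]
ft_force: [0.8, 0.1, -0.5]
grip_width: 0.006
```

```bash
python3 - <<'E'
from h import *
from bench import ctrl
s=ctrl.get_state();where(s)
im=ctrl.get_image("side")
cv2.imwrite("pics/s9.png",cv2.resize(im[140:260,190:350,::-1],(800,600),interpolation=cv2.INTER_CUBIC))
E
```

```text
t 16.35 jig xy [0.0005 0.2387] z 0.1009 yaw err -0.0003 tilt [-2.e-04 -1.e-04 -1.e+00] F [ 0.8 -0. ] -0.5 w 0.006 qd 0.028
```

View pics/s9.png

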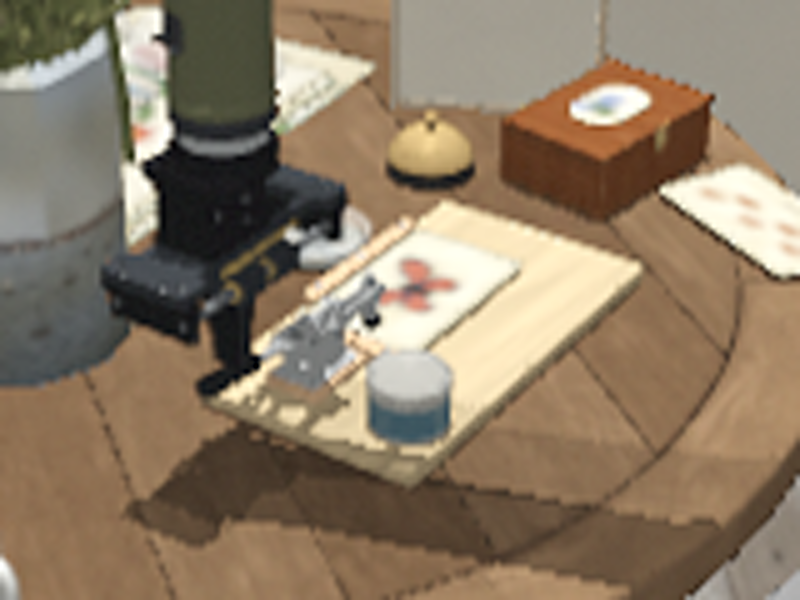

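Call:
{"name": "step_arm", "arguments": {"plan": [[[0, 0, 0], [0, 0, 0.001], 255], [[0, 0, 0], [0, 0, 0.002], 255], [[0, 0, 0], [0, 0, 0.003], 255], [[0, 0, 0], [0, 0, 0.004], 255], [[0, 0, 0], [0, 0, 0.004], 255], [[0, 0, 0], [0, 0, 0.004], 255], [[0, 0, 0], [0, 0, 0.004], 255], [[0, 0, 0], [0, 0, 0.004], 255], [[0, 0, 0], [0, 0, 0.004], 255], [[0, 0, 0], [0, 0, 0.004], 255]]}}

```text
time: 17.65
position: [0.5219, 0.1523, 0.0987]
tool_rot: [3.131, 0.243, 0.001]
ft_force: [-4.3, -2.1, 9.9]
grip_width: 0.003
```

```bash
python3 - <<'E'
from h import *
from bench import ctrl
s=ctrl.get_state();where(s)
E
```

```text
t 17.65 jig xy [0.0009 0.2387] z 0.0987 yaw err -0.0004 tilt [ 8.e-04 -8.e-04 -1.e+00] F [-4.6 -1.4] 9.9 w 0.003 qd 0.002
```

Call:
{"name": "step_arm", "arguments": {"plan": [[[0, 0, 0], [0, 0, -0.01], 255], [[0, 0, 0], [0, 0, -0.05], 255], [[0, 0, 0], [0, 0, -0.1], 255], [[0, 0, 0], [0, 0.02, -0.15], 255], [[0, 0, 0], [-0.03, 0.07, -0.17], 255], [[0, 0, 0], [-0.06, 0.12, -0.175], 255], [[0, 0, 0], [-0.08, 0.17, -0.175], 255], [[0, 0, 0], [-0.08, 0.2, -0.175], 255], [[0, 0, 0], [-0.08, 0.2, -0.175], 255], [[0, 0, 0], [-0.08, 0.2, -0.175], 255]]}}

```text
time: 18.9
position: [0.4734, -0.0566, 0.2722]
tool_rot: [-3.131, -0.245, -0.0]
ft_force: [0.3, 0.4, 0.8]
grip_width: 0.006
```

```bash
python3 - <<'E'
from h import *
from bench import ctrl
ctrl.get_image("side")
s=ctrl.get_state();where(s)
c=ctrl.calibration("wrist");im=ctrl.get_image("wrist");np.save("c10.npy",c,allow_pickle=True)
cv2.imwrite("pics/w10.png",cv2.resize(im[:220,70:390,::-1],(800,550),interpolation=cv2.INTER_CUBIC))
im=ctrl.get_image("side")
cv2.imwrite("pics/s10.png",cv2.resize(im[140:260,190:350,::-1],(800,600),interpolation=cv2.INTER_CUBIC))
E
```

```text
t 18.95 jig xy [-0.0792  0.0401] z 0.2722 yaw err 0.0018 tilt [ 1.e-04  4.e-04 -1.e+00] F [-0.5  0.6] 0.2 w 0.001 qd 0.006
```

View pics/w10.png

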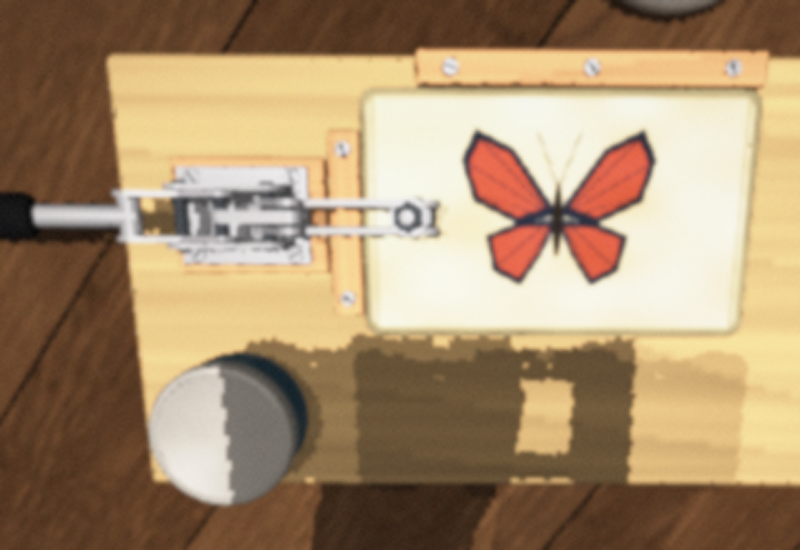

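View pics/s10.png

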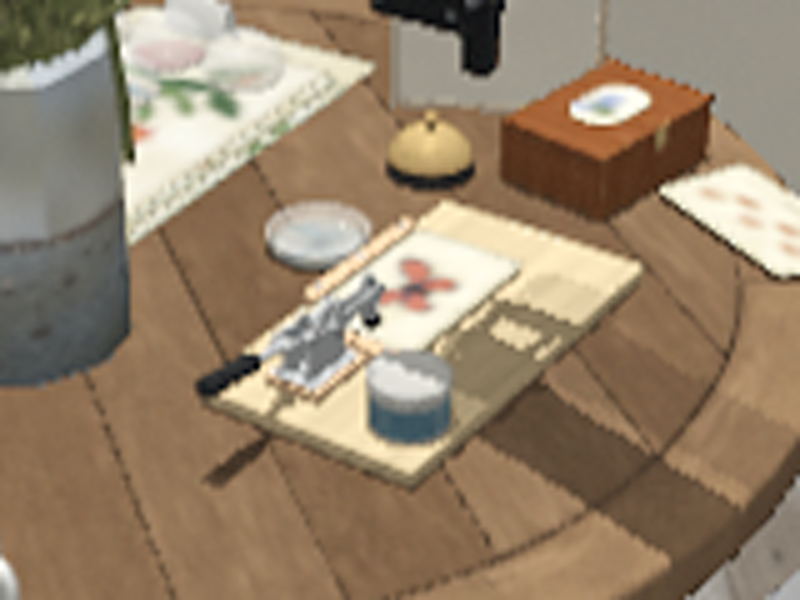

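```bash
python3 - <<'E'
from h import *
from bench import ctrl
c=np.load("c10.npy",allow_pickle=True).item()
px=lambda L:np.array(L)/2.5+[69.7,-.3]
M=np.array([[np.cos(A),-np.sin(A)],[np.sin(A),np.cos(A)]])
t,a,e=fitjig(c,px([(361,90),(761,91),(740,332),(369,331)]),0.026,[(.0535,.088),(.0535,-.088),(-.0535,-.088),(-.0535,.088)])
print(M.T@(t-O),a-A,e)
cs=ctrl.calibration("side")
for r in(.056,.118):
  for th in(1.40,1.54,1.61):
    f=th-np.radians(10);p=np.r_[M@[0,.157+r*np.sin(f)]+O,.064+r*np.cos(f)]
    print(r,th,((proj(cs,p)[0]-[190,140])*5).round(0))
j=((onz(c,px([(360,140),(362,305)]),.024)[:,:2]-O)@M).round(4);print("left fence inner",j)
E
```

```text
[3.06372453e-04 9.07023777e-05] 0.0022164916162137616 [0.00212497 0.00254605 0.00179785 0.00227674]
0.056 1.4 [259. 343.]
0.056 1.54 [257. 353.]
0.056 1.61 [257. 358.]
0.118 1.4 [208. 356.]
0.118 1.54 [205. 377.]
0.118 1.61 [204. 388.]
left fence inner [[ 0.032   0.0882]
 [-0.0398  0.0897]]
```

```bash
python3 - <<'E'
from bench import ctrl
print(ctrl.close_job())
E
```

```text
the job is handed in; nothing more can be done
None
```

The tray is home against both fences and the toggle clamp is closed on it. I handed the job in at about 19 s of the 56 s allowed, and the interface gave no verdict.

I slid the tray to the back fence with the open fingers, then to the left fence with the closed fingers. Contact with each fence showed as about 7 N. The closed fingertips then pushed the lever over to its stop.

My last checks:
- **Tray:** it measured within about 0.5 mm of home in x and y and within 0.003 rad of square. This comes from one wrist picture, with corner fit residuals of about 2 mm.
- **Lever:** it matches the 1.61 rad stop in the side view. When I pressed it again it stood firm at about 10 N, and it stayed down after the gripper withdrew.
- **Foot:** it is over the tray in the pictures. I had no way to measure its force directly.
- **Other things:** the ones in the last pictures looked unmoved, but I did not measure their positions again, and the mug, candle and bottle were not checked. At hand-in the robot was clear of everything.

Two readings differed from the description. The back fence's middle lies about 12 mm toward -y of the jig origin, which has no effect on the result. The lever also swung ahead of the fingers on its own during the first half of the throw, and the later press finished it.

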